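# Take the top coaster from the spring caddy

## Robot

A 6-joint arm with a two-finger parallel gripper is mounted at the origin on the work surface. World frame = base frame: x ahead of the robot, y to its left, z up, the work surface at z = 0. Lengths are in mm, angles in rad, forces in N, time in s.
With the tool pointing down it reaches from about 275 to 750 mm from the base axis. Payload 10.2 kg.
Tool frame: the origin (TCP) lies where the fingers leave the gripper's body, on its centre line; the fingertips stand 73 mm ahead of it and the grasp point (between the pads) lies 54 mm ahead of it; z points along the fingers, y is the line along which they close (so a half turn about z gives the same grasp; the last joint's range is limited). The gripper opens to 85 mm and grips with 20 to 120 N. Pads are 22 mm wide; open, the fingers measure 114 mm over their backs; the gripper's body (76 mm by 85 mm) begins 54 mm behind the grasp point. The pads swing forward as they close: fully open they stand 13 mm farther back than shut.
Start: joints at [-1.349, 0.313, 1.498, -0, 1.331, -0.223], TCP at [225.884, -473.928, 303.894] pointing down, gripper open.
Joint ranges: [-2.94, 2.94], [-0.97, 2.17], [0.19, 2.56], [-1.23, 4.37], [0.02, 3.11], [-2.88, 2.88]. Speed limits (rad/s): [2.39, 2.39, 3.01, 3.14, 3.14, 3.14].

## Interface

Orientations are given as a unit quaternion [w, x, y, z].
In Python, from rig import ctrl gives the robot as it stands.
- The arm moves only by the shell command python3 -m creep 'ROWS' [OPENING] [FORCE]. ROWS is JSON, a list that holds one entry, the list of rows, each a list of 6 numbers: the shift along the world's x, y, z in units of 25 mm (1.0 is 25 mm), then the turn, a rotation vector about the world's x, y, z in units of 5 degrees (1.0 is 5 degrees). In form: [[[x, y, z, ax, ay, az], ...]]. A call has 1 to 20 rows; each row is the pose to reach, as a shift and turn from the pose commanded when the call began; what a row does not reach only later rows make up. A row lasts 1/12 s, in which the tool goes at most 41.7 mm and 7.16 degrees, less where a joint would pass 70% of its speed; a pose out of reach is approached as far as the arm can. A call with a gripper value outside its range is refused whole. OPENING is the finger opening in mm, from 0 to 85.4, set as the call begins (- or left out, the last holds). The fingers move at their own pace and stop on an object; FORCE is the grip in N (left out, the last holds). Time passes only in rows, so rows that repeat a pose let the fingers close. It gives the time, the measured TCP pose, the force, the opening and the grip force at its end, in the units of the state.
- ctrl.sense(): the state, without advancing time (a new reading comes with each control period).
- ctrl.capture(name): name is "scene" or "top"; returns a dict with "image" (480x640x3 uint8, red, green, blue), "fx", "fy", "cx", "cy" (pixels), "R" (3x3) and "t" (3): a world point X has camera coordinates R X + t. Camera axes: x right, y down, z forward; pixel columns grow to the right and rows downward; lengths in mm; the calibration is good to about 2 mm. A picture is of the moment at which its call begins. There is no depth.
- ctrl.finish_job(): hands the job in; it is judged then, once.
The state is a dict: "time_s": time; "joints": joint angles; "dq": joint speeds; "tau": joint torques, N m; "eef_pos": TCP position; "ee_rot": TCP orientation; "force": force on the tool from outside, world axes, zero at the start; "wrist_torque": the same for the moment, N m; "grip_width": opening from 0.0 (shut) to 1.0 (fully open); "grip_force": force on a finger pad.
Only numpy, scipy, OpenCV 4.12 (cv2) and the standard library are available. Lean on these libraries where they do the work, as an engineer would, in place of code of your own. Each camera call takes 0.05 s, during which the arm holds its last target. There are 200 camera calls.

## Task

Take the top blue coaster out of its spring caddy, on its own, and lay it flat in about the middle of the white tray, setting it down gently rather than dropping it. The next blue coaster should have risen into its place, and the terracotta coasters must be left alone.

Things in the scene. Friction and masses are not known exactly. Their poses are not given: they have to be found in the camera images.
- blue_top: Coaster to take: blue stoneware disc, 60 mm across, 16 mm thick, 100 g. Origin: centre of its underside; z up. Top of three on a soft spring platform (60 N/m) in a caddy, its underside 67 mm above the marble slab (slab top at 20 mm) and 3 mm above the caddy's hoop, so all its edge is free to grip from above, any direction, fingertips 8 mm below its upper face; over 16 mm deep meets the next coaster.
- blue_next: Second coaster of the same stack, same size, right under blue_top; origin: centre of its underside. It rises 16 mm, to where blue_top was, within a second of that being taken. The caddy: round grey base 90 mm across, six thin chrome posts around the stack, and a chrome hoop on their tops, 73 mm across outside, its top 64 mm above the slab.
- tray: White melamine tray, loose, 450 g, 240 mm (its x) by 200 mm (its y), rim 18 mm high, rim and floor 5 mm thick. It lies on the marble slab. Origin: centre of its underside, so its inner floor is 5 mm above the origin.
- terra_top: Terracotta (red-brown) coaster of the same size, top of three in a second caddy just like the blue one; either caddy may stand on the left or the right of the tray. Origin: centre of its underside. Not to be touched.
Things that resemble listed ones, but are neither listed nor needed, are in the scene too. What is shaped like the blue_top but yellow is not meant.

How it is judged:
By the outcome, as a careful person would: the job done as asked, in the order asked, and still so for the second after the job is handed in, with the robot touching nothing.
It also fails if it takes over 32 s, if anything falls off the work surface, if the arm or the gripper's body presses on something with over 40 N, if the wrist force passes 120 N, or if a joint passes its speed limit or range.

## Working session

There is one attempt and no reset: what is moved stays moved. The work goes in short steps, Python scripts to look and compute and a shell command to move; the robot and the scene stay as the last step left them, time stands still between calls to the robot, and variables do not carry over. Pictures are saved under pics/ and viewed, at most 10 in all, crops included, and the job is handed in when it is done.

```bash
mkdir -p pics; cat > h.py <<'E'
from rig import ctrl
import cv2, numpy as np
def grab(cam,name=None):
    c=ctrl.capture(cam)
    if name: cv2.imwrite('pics/'+name,c['image'][:,:,::-1])
    return c
def ray(c,u,v,z):
    R=np.array(c['R']);t=np.array(c['t'])
    o=-R.T@t; d=R.T@np.array([(u-c['cx'])/c['fx'],(v-c['cy'])/c['fy'],1])
    return (o+d*(z-o[2])/d[2]).round(1)
E
python3 - <<'E'
from h import *
grab('top','t1.png'); grab('scene','s1.png')
s=ctrl.sense(); print(s)
E
```

```text
{'time_s': 0.1, 'joints': array([-1.34941395e+00,  3.13392535e-01,  1.49835936e+00,  1.92626636e-05,
        1.33098871e+00, -2.23386168e-01]), 'dq': array([-0.00091044, -0.00190983, -0.00217336, -0.00034394,  0.00073618,
        0.0016027 ]), 'tau': array([ 1.94962631e-03, -4.12899613e+01, -2.60142785e+01, -1.50646292e-04,
        3.04750785e-03,  4.27396699e-06]), 'eef_pos': array([ 225.8469272 , -473.77905298,  303.39368424]), 'ee_rot': array([-5.73967656e-04,  9.75374703e-01,  2.20553531e-01,  9.92946570e-06]), 'force': array([ 0.04568472,  0.18629092, -0.02111862]), 'wrist_torque': array([ 0.01360399,  0.01506778, -0.03533094]), 'grip_force': 0.0, 'grip_width': 1.0044912126358365}
```

View pics/t1.png

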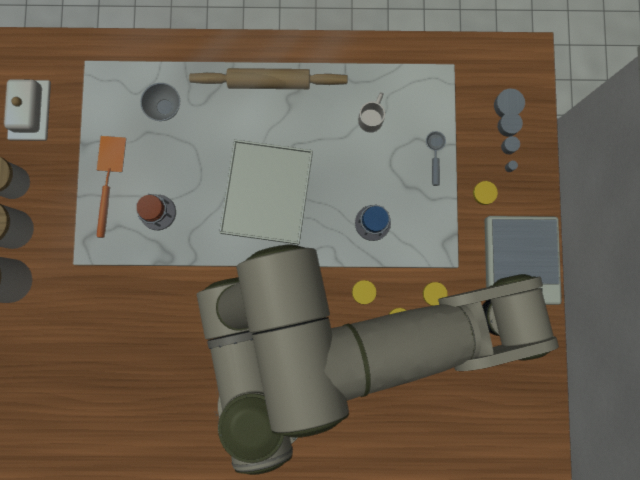

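View pics/s1.png

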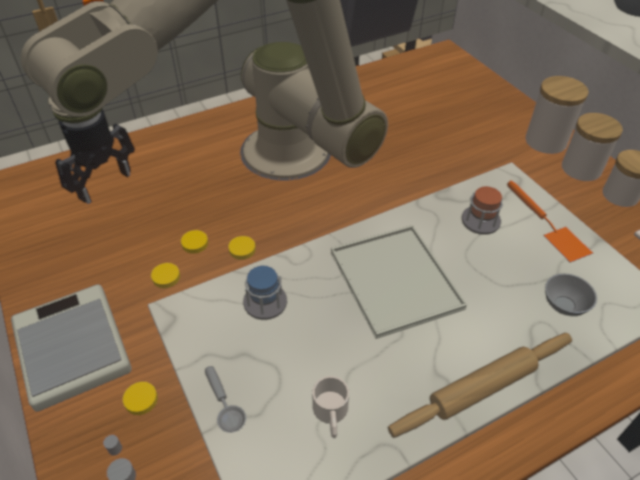

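The top view shows the blue stack at (375,219), the terracotta stack at (150,208), the tray around (267,192) and yellow discs near (364,292), (435,293), (486,192). In the scene view, blue is at (264,277). Only the blue disc standing in a caddy fits. I'll measure it and enlarge it to confirm.

```bash
python3 - <<'E'
from h import *
t=grab('top'); s=grab('scene')
for n,c,roi in(('top',t,(340,180,410,250)),('scene',s,(230,250,300,325))):
    im=c['image']; hsv=cv2.cvtColor(im,cv2.COLOR_RGB2HSV)
    m=cv2.inRange(hsv,(100,110,60),(118,255,255)); x0,y0,x1,y1=roi
    mm=np.zeros_like(m); mm[y0:y1,x0:x1]=m[y0:y1,x0:x1]
    cs=max(cv2.findContours(mm,0,cv2.CHAIN_APPROX_NONE)[0],key=cv2.contourArea)
    e=cv2.fitEllipse(cs); print(n,e,cv2.boundingRect(cs),ray(c,*e[0],103),ray(c,*e[0],95))
    x,y,w,h=cv2.boundingRect(cs); print(ray(c,x,y+h/2,103),ray(c,x+w,y+h/2,103))
    print('cam',(-np.array(c['R']).T@np.array(c['t'])).round())
q=[(236,142),(312,151),(298,243),(221,233)]
P=np.array([ray(t,*p,38) for p in q]);print(P,P.mean(0),np.linalg.norm(P-np.roll(P,1,0),axis=1))
q=[(332,252),(411,229),(464,306),(378,335)]
P=np.array([ray(s,*p,38) for p in q]);print(P.mean(0),np.linalg.norm(P-np.roll(P,1,0),axis=1))
z=lambda c,a,b,w,h:cv2.resize(c['image'][b:b+h,a:a+w,::-1],None,fx=4,fy=4,interpolation=cv2.INTER_CUBIC)
cv2.imwrite('pics/c1.png',np.hstack([z(t,330,170,90,100),z(s,220,240,90,100)]))
# open gripper in scene
T=np.array(s['R'])@np.array([225.85,-473.78,303.4])+np.array(s['t']);print('tcp px',T[0]/T[2]*s['fx']+s['cx'],T[1]/T[2]*s['fy']+s['cy'],T[2],s['fx'])
y=np.array([.43,-.903,0])
for dz in(60,73):
  for sg in(1,-1):
    T=np.array(s['R'])@(np.array([225.85,-473.78,303.4-dz])+sg*49*y)+np.array(s['t']);print(dz,T[0]/T[2]*s['fx']+s['cx'],T[1]/T[2]*s['fy']+s['cy'])
cv2.imwrite('pics/c2.png',z(s,40,90,120,120))
E
```

```text
top ((375.1798095703125, 218.31336975097656), (23.38918685913086, 24.372241973876953), 83.49617004394531) (363, 207, 25, 24) [ 451.3 -265.4  103. ] [ 452.5 -266.2   95. ]
[ 449.5 -236.5  103. ] [ 449.9 -295.9  103. ]
cam [ 240. -133. 1495.]Traceback (most recent call last):
  File "<stdin>", line 7, in <module>
ValueError: max() iterable argument is empty
```

```bash
python3 - <<'E'
from h import *
t=grab('top'); s=grab('scene')
print(s['image'][272,264],s['image'][280,264])
hsv=cv2.cvtColor(s['image'],cv2.COLOR_RGB2HSV); print(hsv[272,264],hsv[284,264])
m=cv2.inRange(hsv,(95,80,90),(122,255,255)); mm=np.zeros_like(m); mm[250:325,235:295]=m[250:325,235:295]
cs=max(cv2.findContours(mm,0,cv2.CHAIN_APPROX_NONE)[0],key=cv2.contourArea)
e=cv2.fitEllipse(cs);print(e,cv2.boundingRect(cs),ray(s,*e[0],103),ray(s,*e[0],99))
def px(c,X):
    T=np.array(c['R'])@np.array(X)+np.array(c['t']); return (T[:2]/T[2]*[c['fx'],c['fy']]+[c['cx'],c['cy']]).round(1)
print('pred scene',px(s,[451,-265,103]),'cam',(-np.array(s['R']).T@np.array(s['t'])).round())
for c,q in((t,[(236,142),(312,151),(298,243),(221,233)]),(s,[(332,252),(411,229),(464,306),(378,335)])):
    P=np.array([ray(c,*p,38) for p in q]);print(P.mean(0),np.linalg.norm(P-np.roll(P,1,0),axis=1))
z=lambda c,a,b,w,h:cv2.resize(c['image'][b:b+h,a:a+w,::-1],None,fx=4,fy=4,interpolation=cv2.INTER_CUBIC)
cv2.imwrite('pics/c1.png',np.hstack([z(t,345,175,60,120),z(s,235,250,60,120),z(s,50,90,80,120)]))
y=np.array([.43,-.903,0])
for dz in(60,73):
  for sg in(1,-1): print(dz,px(s,np.array([225.85,-473.78,303.4-dz])+sg*49*y))
E
```

```text
[ 74  95 117] [ 75  96 119]
[105  94 117] [105  94 120]
((261.83050537109375, 277.5104675292969), (21.002771377563477, 27.10259437561035), 84.18248748779297) (248, 267, 28, 22) [ 451.7 -266.5  103. ] [ 448.6 -265.4   99. ]
pred scene [262.4 277. ] cam [1137. -510.  980.]
[525.925  -1.5    38.   ] [233.33600237 192.81369246 235.35475351 192.04325034]
[533.375  -3.625  38.   ] [229.61119311 191.52258352 229.36503657 189.37750658]
60 [ 85.1 202.9]
60 [126.3 174.7]
73 [ 87.2 208. ]
73 [127.9 179.8]
```

View pics/c1.png

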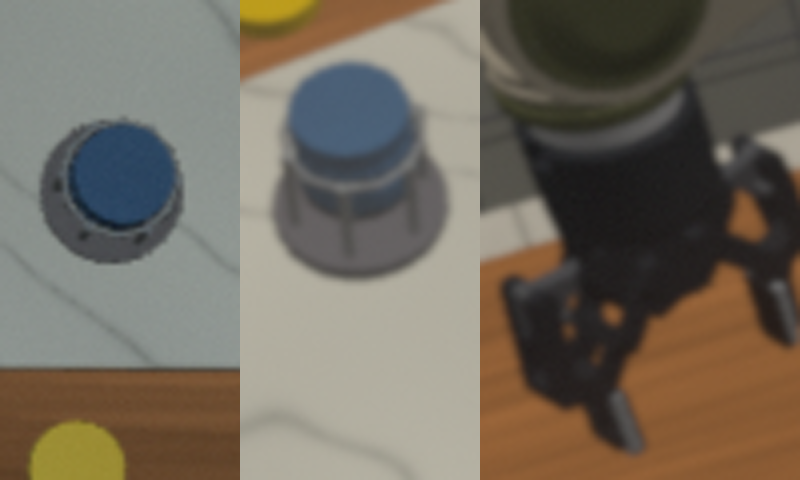

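The crops confirm the target: a blue disc standing proud of a chrome hoop at top (375.5,218) and scene (262.5,277.5). Both cameras agree on (451,-265.5) and on a 60 mm width. The open fingertips at scene (89.5,202) and (128.7,175) stand about 60 mm ahead of the TCP. So the 73 mm applies to the shut fingers, and at a 60 mm opening they reach about 68 mm.

```bash
python3 -m creep '[[[0.3,0.3,0,0,0,0],[1,1,-0.2,0,0,0],[2,1.9,-0.5,0,0,0],[3,2.8,-0.9,0,0,0],[4,3.7,-1.3,0,0,0],[5,4.6,-1.7,0,0,0],[6,5.5,-2.1,0,0,0],[7,6.5,-2.5,0,0,0],[8,7.5,-2.9,0,0,0],[8.6,8,-3.2,0,0,0],[8.9,8.25,-3.4,0,0,0],[9,8.34,-3.5,0,0,0],[9,8.34,-3.6,0,0,0],[9,8.34,-3.6,0,0,0],[9,8.34,-3.6,0,0,0]]]' 74 25
python3 - <<'E'
from h import *
t=grab('top'); s=grab('scene')
z=lambda c,a,b,w,h:cv2.resize(c['image'][b:b+h,a:a+w,::-1],None,fx=4,fy=4,interpolation=cv2.INTER_CUBIC)
cv2.imwrite('pics/c3.png',np.hstack([z(t,330,170,90,120),z(s,215,200,110,120)]))
print(ctrl.sense()['eef_pos'],ctrl.sense()['grip_width'])
E
```

```text
time_s: 1.55
eef_pos: [450.3, -266.3, 214.2]
ee_rot: [0.0, 0.976, 0.22, 0.0]
force: [-1.1, 0.2, -0.1]
grip_width: 0.867
grip_force: 0.0
[ 450.40525335 -266.24853653  214.29747796] 0.8660699726941036
```

View pics/c3.png

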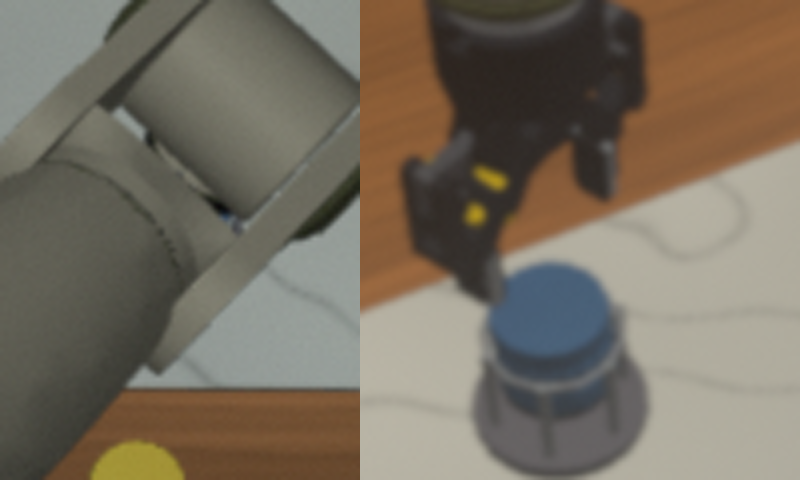

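Crop c3 shows the gripper centred over the blue coaster, with the finger tips at about scene (247,275) and (267,249). I'll lower it to grip height, then check before closing.

```bash
python3 -m creep '[[[0,0.02,-0.2,0,0,0],[0,0.02,-0.5,0,0,0],[0,0.02,-0.9,0,0,0],[0,0.02,-1.3,0,0,0],[0,0.02,-1.6,0,0,0],[0,0.02,-1.85,0,0,0],[0,0.02,-2,0,0,0],[0,0.02,-2.04,0,0,0],[0,0.02,-2.04,0,0,0],[0,0.02,-2.04,0,0,0]]]'
python3 - <<'E'
from h import *
s=grab('scene')
cv2.imwrite('pics/c4.png',cv2.resize(s['image'][215:315,215:315,::-1],None,fx=6,fy=6,interpolation=cv2.INTER_CUBIC))
p=ctrl.sense()['eef_pos'];y=np.array([.43,-.903,0])
for o in(58,64,70):
  for g in(38,-38):
    T=np.array(s['R'])@(p+g*y-[0,0,o])+s['t'];u=T[:2]/T[2]*[s['fx'],s['fy']]+[s['cx'],s['cy']];print(o,g,(u-215)*6)
E
```

```text
time_s: 2.48
eef_pos: [451.0, -265.0, 163.2]
ee_rot: [0.0, 0.975, 0.221, 0.0]
force: [0.3, -0.2, 0.9]
grip_width: 0.868
grip_force: 0.0
58 38 [206.56533388 442.09878372]
58 -38 [358.31160327 295.40318236]
64 38 [208.19205917 453.80806995]
64 -38 [359.30218646 307.25055601]
70 38 [209.80598701 465.42523925]
70 -38 [360.28525548 319.00806015]
```

View pics/c4.png

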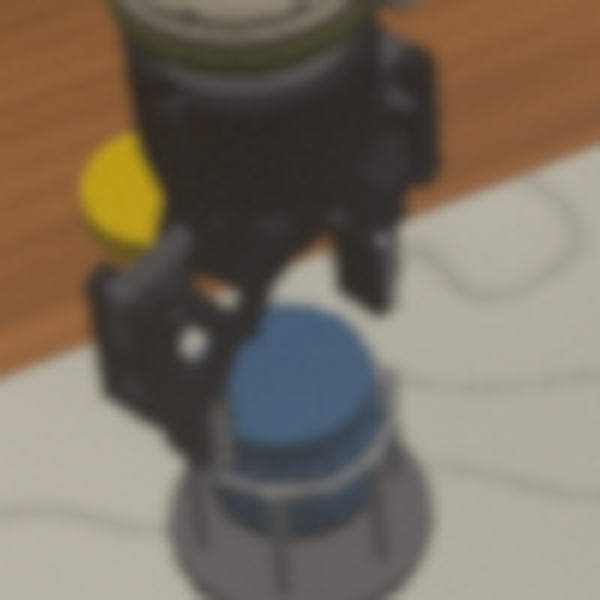

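Crop c4 shows a finger on either side of the blue rim. The near tip at crop (208,466) and far tip at (380,315) are 6 mm or more below the top face and clear of the hoop. Closing now, then a check.

```bash
python3 -m creep '[[[0,0,0,0,0,0],[0,0,0,0,0,0],[0,0,0,0,0,0],[0,0,0,0,0,0],[0,0,0,0,0,0],[0,0,0,0,0,0],[0,0,0,0,0,0],[0,0,0,0,0,0]]]' 52 30
```

```text
time_s: 3.2
eef_pos: [450.9, -265.0, 162.9]
ee_rot: [0.0, 0.975, 0.221, 0.0]
force: [0.2, -0.4, 0.5]
grip_width: 0.679
grip_force: 32.7
```

```bash
python3 -m creep '[[[0,0,0.05,0,0,0],[0,0,0.15,0,0,0],[0,0,0.3,0,0,0],[0,0,0.5,0,0,0],[0,0,0.8,0,0,0],[0,0,1.1,0,0,0],[0,0,1.5,0,0,0],[0,0,2,0,0,0],[0,0,2.5,0,0,0],[0,0,3,0,0,0],[0,0,3.4,0,0,0],[0,0,3.6,0,0,0],[0,0,3.6,0,0,0],[0,0,3.6,0,0,0]]]'
python3 - <<'E'
from h import *
s=grab('scene')
cv2.imwrite('pics/c5.png',cv2.resize(s['image'][185:310,205:330,::-1],None,fx=4.8,fy=4.8,interpolation=cv2.INTER_CUBIC))
E
```

```text
time_s: 4.37
eef_pos: [450.8, -264.8, 252.8]
ee_rot: [-0.0, 0.975, 0.221, -0.0]
force: [1.4, -0.1, -0.6]
grip_width: 0.684
grip_force: 32.6
```

View pics/c5.png

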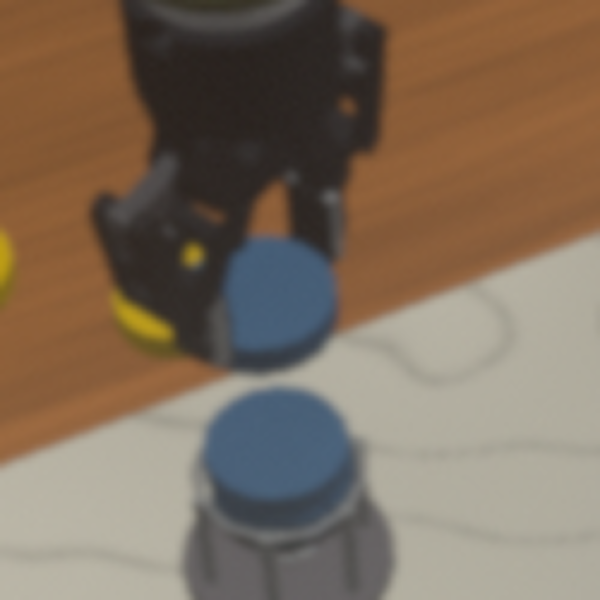

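Crop c5 shows the blue coaster held level at about crop (275,300). The next blue coaster has risen into the hoop at (278,450). Carrying it to the tray centre at about (529,-2.5).

```bash
python3 -m creep '[[[0.05,0.2,0,0,0,0],[0.15,0.6,0,0,0,0],[0.4,1.2,0,0,0,0],[0.6,2,0,0,0,0],[0.85,2.8,0,0,0,0],[1.1,3.7,0,0,0,0],[1.4,4.6,0,0,0,0],[1.65,5.5,0,0,0,0],[1.9,6.4,-0.2,0,0,0],[2.2,7.3,-0.5,0,0,0],[2.45,8.2,-0.9,0,0,0],[2.7,9,-1.4,0,0,0],[2.9,9.7,-1.9,0,0,0],[3.02,10.1,-2.4,0,0,0],[3.1,10.4,-2.9,0,0,0],[3.12,10.48,-3.4,0,0,0],[3.12,10.5,-3.7,0,0,0],[3.12,10.5,-3.9,0,0,0],[3.12,10.5,-4,0,0,0],[3.12,10.5,-4,0,0,0]]]'
python3 -m creep '[[[0,0,0,0,0,0],[0,0,0,0,0,0]]]'
python3 - <<'E'
from h import *
s=grab('scene')
cv2.imwrite('pics/c6.png',cv2.resize(s['image'][190:350,300:500,::-1],None,fx=3.5,fy=3.5,interpolation=cv2.INTER_CUBIC))
E
```

```text
time_s: 6.08
eef_pos: [528.8, -2.5, 152.7]
ee_rot: [-0.0, 0.975, 0.22, -0.0]
force: [-0.2, 0.7, -1.4]
grip_width: 0.676
grip_force: 32.6
time_s: 6.25
eef_pos: [529.1, -2.6, 153.5]
ee_rot: [0.0, 0.975, 0.22, 0.0]
force: [0.2, -0.1, -0.1]
grip_width: 0.677
grip_force: 32.6
```

View pics/c6.png

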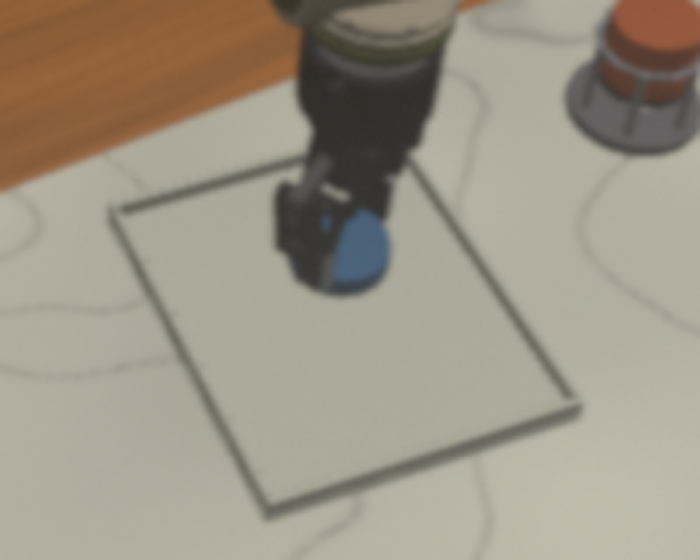

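Crop c6 shows the coaster held over the tray (crop corners 112,212 / 410,155 / 580,405 / 268,512) and offset only by its height. Lowering slowly to just above the expected contact, then feeling for the floor.

```bash
python3 -m creep '[[[0,0,-0.2,0,0,0],[0,0,-0.5,0,0,0],[0,0,-0.8,0,0,0],[0,0,-1.1,0,0,0],[0,0,-1.4,0,0,0],[0,0,-1.6,0,0,0],[0,0,-1.75,0,0,0],[0,0,-1.85,0,0,0],[0,0,-1.92,0,0,0],[0,0,-1.96,0,0,0],[0,0,-1.96,0,0,0],[0,0,-1.96,0,0,0]]]'
python3 -m creep '[[[0,0,-0.02,0,0,0],[0,0,-0.04,0,0,0],[0,0,-0.06,0,0,0],[0,0,-0.08,0,0,0],[0,0,-0.08,0,0,0]]]'
```

```text
time_s: 7.3
eef_pos: [529.0, -2.4, 104.1]
ee_rot: [0.0, 0.975, 0.221, 0.0]
force: [0.1, 1.4, -0.8]
grip_width: 0.683
grip_force: 32.6
time_s: 7.72
eef_pos: [528.9, -2.4, 102.1]
ee_rot: [0.0, 0.975, 0.221, 0.0]
force: [-1.1, 1.5, 1.2]
grip_width: 0.685
grip_force: 32.9
```

```bash
python3 -m creep '[[[0,0,-0.02,0,0,0],[0,0,-0.03,0,0,0],[0,0,-0.03,0,0,0]]]'; python3 -m creep '[[[0,0,-0.02,0,0,0],[0,0,-0.03,0,0,0],[0,0,-0.03,0,0,0]]]'
```

```text
time_s: 7.97
eef_pos: [528.9, -2.4, 102.0]
ee_rot: [0.0, 0.975, 0.221, 0.0]
force: [-4.2, 0.4, 10.0]
grip_width: 0.677
grip_force: 33.6
time_s: 8.22
eef_pos: [529.0, -2.4, 101.9]
ee_rot: [0.0, 0.975, 0.221, 0.0]
force: [-7.2, -0.0, 17.3]
grip_width: 0.679
grip_force: 34.3
```

The coaster is on the floor (17 N). Easing the load off, then opening in two steps.

```bash
python3 -m creep '[[[0,0,0.03,0,0,0],[0,0,0.05,0,0,0],[0,0,0.05,0,0,0]]]'; python3 -m creep '[[[0,0,0,0,0,0],[0,0,0,0,0,0],[0,0,0,0,0,0],[0,0,0,0,0,0]]]' 64; python3 -m creep '[[[0,0,0,0,0,0],[0,0,0,0,0,0],[0,0,0,0,0,0],[0,0,0,0,0,0]]]' 78
python3 -m creep '[[[0,0,0.1,0,0,0],[0,0,0.3,0,0,0],[0,0,0.6,0,0,0],[0,0,1,0,0,0],[0,0,1.5,0,0,0],[0,0,2.1,0,0,0],[0,0,2.8,0,0,0],[-0.6,-0.8,3.6,0,0,0],[-1.4,-1.6,4.4,0,0,0],[-2.2,-2.4,5.1,0,0,0],[-3.1,-3.3,5.6,0,0,0],[-4,-4.3,5.9,0,0,0],[-5,-5.3,6,0,0,0],[-6,-6.3,6,0,0,0],[-7,-7.2,6,0,0,0],[-7.6,-7.9,6,0,0,0],[-7.9,-8.3,6,0,0,0],[-8,-8.5,6,0,0,0],[-8,-8.5,6,0,0,0],[-8,-8.5,6,0,0,0]]]'
python3 - <<'E'
from h import *
t=grab('top'); s=grab('scene')
z=lambda c,a,b,w,h:cv2.resize(c['image'][b:b+h,a:a+w,::-1],(400,560),interpolation=cv2.INTER_CUBIC)
cv2.imwrite('pics/c7.png',np.hstack([z(t,210,120,200,280)[:,:],z(s,235,170,140*2-20,364-60)]))
for c,roi in((t,(240,150,300,235)),(s,(340,240,450,325))):
    hsv=cv2.cvtColor(c['image'],cv2.COLOR_RGB2HSV);m=cv2.inRange(hsv,(95,80,60),(122,255,255));x0,y0,x1,y1=roi
    mm=np.zeros_like(m);mm[y0:y1,x0:x1]=m[y0:y1,x0:x1]
    cs=cv2.findContours(mm,0,cv2.CHAIN_APPROX_NONE)[0]
    if cs:
        e=cv2.fitEllipse(max(cs,key=cv2.contourArea));print(e,ray(c,*e[0],41))
E
```

```text
time_s: 8.47
eef_pos: [528.9, -2.4, 102.0]
ee_rot: [0.0, 0.975, 0.221, 0.0]
force: [-3.2, 0.8, 7.1]
grip_width: 0.678
grip_force: 33.3
time_s: 8.8
eef_pos: [528.9, -2.5, 101.5]
ee_rot: [-0.0, 0.975, 0.221, -0.0]
force: [0.5, -0.0, 0.1]
grip_width: 0.749
grip_force: 0.0
time_s: 9.13
eef_pos: [528.9, -2.4, 101.6]
ee_rot: [-0.0, 0.975, 0.221, -0.0]
force: [0.4, 0.8, 0.5]
grip_width: 0.912
grip_force: 0.0
time_s: 10.8
eef_pos: [329.2, -214.7, 252.0]
ee_rot: [0.0, 0.975, 0.221, 0.0]
force: [-0.3, 0.2, 0.3]
grip_width: 0.909
grip_force: 0.0
((267.710693359375, 190.31776428222656), (22.143352508544922, 22.40305519104004), 163.7125701904297) [529.1  -4.   41. ]
((394.18670654296875, 275.5738525390625), (19.286081314086914, 24.976720809936523), 100.02047729492188) [528.8  -4.4  41. ]
```

View pics/c7.png

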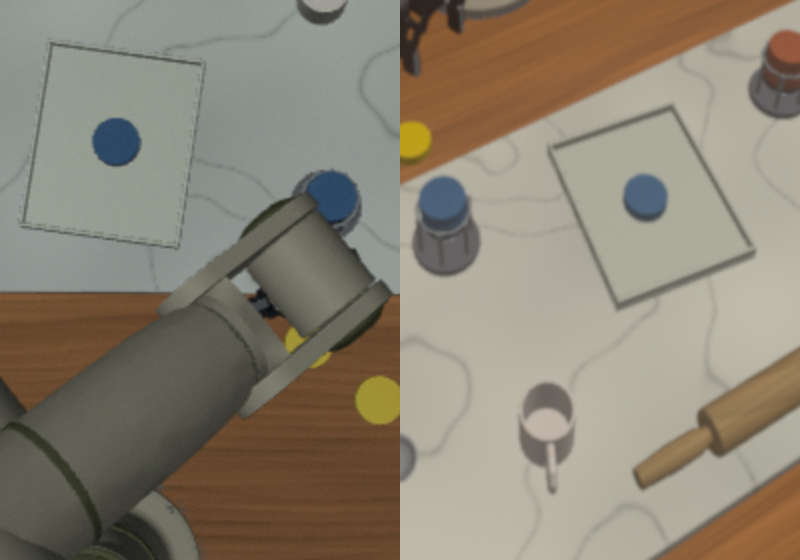

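The last picture shows the blue coaster flat at mid-tray (crop 116,141 top view; 645,197 scene view). The next blue coaster is up in its caddy, the terracotta stack is untouched, and the arm is clear.

```bash
python3 -c "
from rig import ctrl
print(ctrl.finish_job())"
```

```text
the job is handed in; nothing more can be done
None
```

I handed the job in after about 11 s: the top blue coaster lies flat in about the middle of the tray, set down gently, with the next blue one risen into its place and the terracotta coasters untouched.

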